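Bring the bearing round on the parts carousel and confirm the pick

ROBOT

A 6-joint arm with a two-finger parallel gripper is mounted at the origin on the work surface. World frame = base frame: x ahead of the robot, y to its left, z up, the work surface at z = 0. Lengths are in mm, angles in rad, forces in N, time in s.
With the tool pointing down it reaches from about 325 to 775 mm from the base axis. Payload 9.3 kg.
Tool frame: the origin (TCP) lies at the very end of the fingers, on their centre line; the grasp point (between the pads) lies manip.tcp_to_grasp behind it (manip.tcp_to_grasp is the distance from the TCP to the grasp point, in mm); z points along the fingers, x is the direction in which the jaws open and shut, and the axes are right-handed (so a half turn about z gives the same grasp; the last joint's range is limited). The gripper opens to 85 mm and grips with 20 to 120 N. Pads are 22 mm wide; open, the fingers measure 114 mm over their backs; the gripper's body (76 mm by 85 mm) begins 54 mm behind the grasp point. The pads swing forward as they close: fully open they stand 13 mm farther back than shut.
Start: joints at [-1.334, 0.259, 0.021, 1.334, 0, 1.418], TCP at [208.995, -508.741, 231.279] pointing down, gripper open.
Joint ranges: [-3.04, 3.04], [-0.91, 1.82], [-1.04, 1.36], [-1.92, 1.95], [-1.52, 1.45], [-3.14, 3.14]. Speed limits (rad/s): [2.22, 2.22, 2.79, 3.14, 3.14, 3.14].

INTERFACE

Orientations are given as a unit quaternion [w, x, y, z].
In Python, from station import manip gives the robot as it stands.
- The arm moves only by the tool drive_tool, never from a script. Its argument "plan" is a list that holds one entry, the list of rows, each a list of 7 numbers: the shift along the tool's x, y, z in mm, then the turn, a rotation vector about the tool's x, y, z in rad, then the opening, from 0 (shut) to 1 (fully open). A call has 1 to 8 rows; each row shifts and turns the pose as measured when the row begins, along the tool's axes as they then stand; what a row does not reach is not made up. A row lasts 1/10 s, in which the tool goes at most 50 mm and 8.59 degrees, less where a joint would pass 70% of its speed; a pose out of reach is approached as far as the arm can. A call is refused whole if a number of a shift passes 50 or a number of a turn 0.15, either way. A call with a gripper value outside its range is refused whole. The fingers move at their own pace and stop on an object; "squeeze" is the grip in N (left out, the last holds). Time passes only in rows, so rows that do not move let the fingers close. It gives the time, the measured TCP pose, the force and the opening at its end, in the units of the state.
- manip.sense(): the state, without advancing time (a new reading comes with each control period).
- manip.read_camera(name): name is "side" or "top" or "wrist"; returns a dict with "img" (480x640x3 uint8, red, green, blue), "intrinsics" (3x3 intrinsics, pixels), "k1" (the pictures are not rectified: a ray, as slopes to the right and down, at radius r is drawn at 1 + k1 r^2 times it, then the intrinsics apply), "cam_to_world" (4x4, takes a point from camera to world coordinates); the wrist camera has in their place "hand_eye" (4x4, takes a point from camera to tool coordinates, whose origin is the TCP and whose axes are the tool frame's). Camera axes: x right, y down, z forward; pixel columns grow to the right and rows downward; lengths in mm; the calibration is good to about 2 mm. A picture is of the moment at which its call begins: read the wrist's pose just before it. There is no depth.
- manip.finish_job(): hands the job in, once; it reports no verdict.
The state is a dict: "clock": time; "joint_positions": joint angles; "qd": joint speeds; "joint_torque": joint torques, N m; "eef_pos": TCP position; "orientation": TCP orientation; "ft_force": force on the tool from outside, world axes, zero at the start; "moment": the same for the moment, N m; "gripper_width": finger opening in mm.
Only numpy, scipy, OpenCV 4.12 (cv2) and the standard library are available. Lean on these libraries where they do the work, as an engineer would, in place of code of your own. Each camera call takes 0.05 s, during which the arm holds its last target.

TASK

Turn the parts carousel gently, with a fingertip against one of the push arms that stick out from its rim, until the compartment with the ball bearing stands squarely in front of the tongue on the base; then press the pick-confirm button fully down and let it go. Do not touch or lift the four parts in the carousel, do not press the button before the bearing is in place, and leave everything else on the bench where it is.

Things in the scene. Friction and masses are not known exactly. Their poses are not given: they have to be found in the camera images.
- carousel: Fixed foot of the carousel: grey disc, diameter 170, 12 high, with a flat dark steel tongue 8 high that runs out radially along its own -x (18 wide, ending in a 34 wide round pad centred 200 from the axis). The tongue lies on the bench, roughly on the robot's side, and shows below the push arms. Origin: on the rotation axis at bench level; z up.
- rotor (a joint): Turn of the tray about the vertical axis, rad, counter-clockwise from above positive, from -6.3 to 6.3. In the carousel's frame the centre of comp K lies at angle pi + K*72 deg + joint (so at 0 comp0 is centred on the tongue), and push arm K lies 36 deg counter-clockwise of comp K. Friction takes about 1.5 to 2 N at the push arms to overcome; the tray stays where it is left.
- comp0 (a point): Compartment 0 of the rotating tray: middle of its floor, 68 from the axis, 22 above the bench; turns with the tray. Tray: grey floor, aluminium walls, diameter 212, outer rim up to 42 above the bench, five radial dividers 3 thick up to 54.
- comp1 (a point): Compartment 1 of the rotating tray: middle of its floor, 68 from the axis, 22 above the bench; turns with the tray.
- comp2 (a point): Compartment 2 of the rotating tray: middle of its floor, 68 from the axis, 22 above the bench; turns with the tray.
- comp3 (a point): Compartment 3 of the rotating tray: middle of its floor, 68 from the axis, 22 above the bench; turns with the tray.
- comp4 (a point): Compartment 4 of the rotating tray: middle of its floor, 68 from the axis, 22 above the bench; turns with the tray.
- arm0 (a point): Push arm 0: point on the bar's axis, 135 from the carousel's axis, 44 above the bench. Each arm is a level steel bar, diameter 10, in line with a divider, sticking out from the rim (106 from the axis) to 156, ending in a black ball of diameter 16; the other four follow every 72 deg. Below it is free space down to the bench or the 8 high tongue.
- bearing: Ball bearing lying flat in one compartment: low steel disc, diameter 42, 14 high, with a black ring-shaped seal and a dark bore on its top. Loose, about 90 g. Origin: centre of its underside. Rides round with the tray.
- pulley: Steel V-groove pulley, diameter 40, 32 high, with a narrow stub on top; loose in another compartment. Origin: centre of underside.
- sleeve: Steel sleeve (upright tube), diameter 28, 34 high; loose in another compartment. Origin: centre of underside.
- flange: Square steel flange 34 x 34, 21 high with a round boss; loose in another compartment. The fifth compartment is empty. Origin: centre of underside.
- confirm (a joint): Travel of the pick-confirm button, m: 0 up, 0.006 fully down. A spring brings it back up; fully down takes 5 N.
- confirm_top (a point): Middle of the top face of the pick-confirm button (round white cap, diameter 34, in a black housing on the bench); pressed straight down.
- small_carton: Brown carton 50 x 70 x 40 high near the button. Bystander. Origin: centre of underside.
- jar: Small closed jar, diameter 48, 60 high, near the button. Bystander. Origin: centre of underside.
- tape_roll: Roll of paper tape lying flat, diameter 104, 48 high. Bystander. Origin: centre of underside.
- white_carton: White carton 80 x 100 x 60 high. Bystander. Origin: centre of underside.
- long_carton: Brown carton 70 x 130 x 50 high. Bystander. Origin: centre of underside.
- mug: White mug, diameter 76, 90 high. Bystander. Origin: centre of underside.
- screwdriver: Screwdriver lying on the bench. Bystander.

How it is judged:
By the outcome, as a careful person would: the job done as asked, in the order asked, and still so for the second after the job is handed in, with the robot touching nothing.
It also fails if it takes over 54 s, if anything falls off the work surface, if the arm or the gripper's body presses on something with over 40 N, if the wrist force passes 120 N, or if a joint passes its speed limit or range.

## Working session

There is one attempt and no reset: what is moved stays moved. The work goes in short steps, Python scripts to look and compute and a tool call to move; the robot and the scene stay as the last step left them, time stands still between calls to the robot, and variables do not carry over. Pictures are saved under pics/ and viewed, and the job is handed in when it is done.

Besides the shell and the picture viewer there is one more tool, called in YAML: its name, and indented under it one key for each argument. drive_tool: Moves the arm, as the interface text tells. Its arguments: {"type":"object","properties":{"plan":{"type":"array"},"squeeze":{"type":"number"}},"required":["plan"]}

```bash
mkdir -p pics; ls; cat > look.py <<'E'
import sys,cv2,json,numpy as np
from station import manip
for n in sys.argv[2:]:
    s=manip.sense(); d=manip.read_camera(n)
    cv2.imwrite(f'pics/{sys.argv[1]}_{n}.png',cv2.cvtColor(d['img'],cv2.COLOR_RGB2BGR))
    c={k:(np.array(v).tolist()) for k,v in d.items() if k!='img'}
    c['eef']=list(map(float,s['eef_pos']));c['q']=list(map(float,s['orientation']))
    json.dump(c,open(f'pics/{sys.argv[1]}_{n}.json','w'))
    print(n,{k:np.round(v,3).tolist() for k,v in c.items()})
s=manip.sense();print(s['clock'],s['eef_pos'],s['orientation'],s['ft_force'],s['gripper_width'])
E
python3 look.py a top side; python3 -c "
from station import manip
print(manip.tcp_to_grasp)"
```

```text
pics
top {'intrinsics': [[596.891, 0.0, 314.957], [0.0, 596.891, 237.359], [0.0, 0.0, 1.0]], 'k1': -0.138, 'cam_to_world': [[0.006, -0.988, 0.155, 295.803], [-1.0, -0.004, 0.01, 10.493], [-0.009, -0.155, -0.988, 1661.941], [0.0, 0.0, 0.0, 1.0]], 'eef': [208.951, -508.467, 230.676], 'q': [-0.0, 0.831, -0.557, -0.0]}
side {'intrinsics': [[434.746, 0.0, 324.404], [0.0, 434.746, 235.89], [0.0, 0.0, 1.0]], 'k1': 0.034, 'cam_to_world': [[-0.753, -0.307, 0.582, -27.008], [-0.658, 0.383, -0.648, 649.078], [-0.024, -0.871, -0.491, 533.239], [0.0, 0.0, 0.0, 1.0]], 'eef': [208.942, -508.471, 230.665], 'q': [-0.0, 0.831, -0.557, -0.0]}
0.1 [ 208.94846846 -508.51040537  230.73350081] [-4.03666226e-04  8.30660782e-01 -5.56778522e-01 -4.24372554e-04] [-0.08997148 -0.20014258  0.80607314] 85.10000788519564
18.700000000000003
```

View pics/a_top.png

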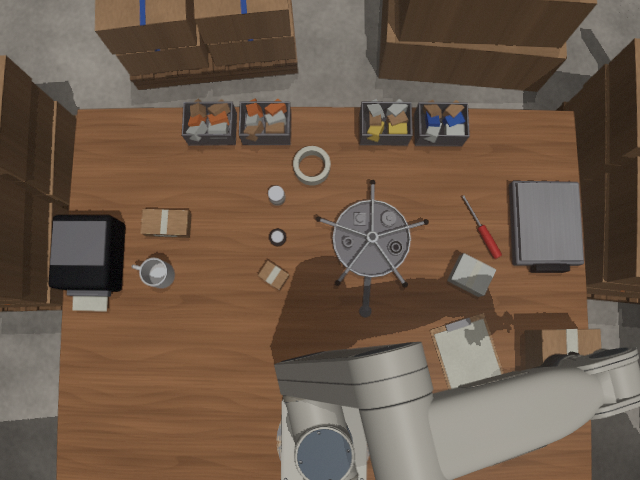

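View pics/a_side.png

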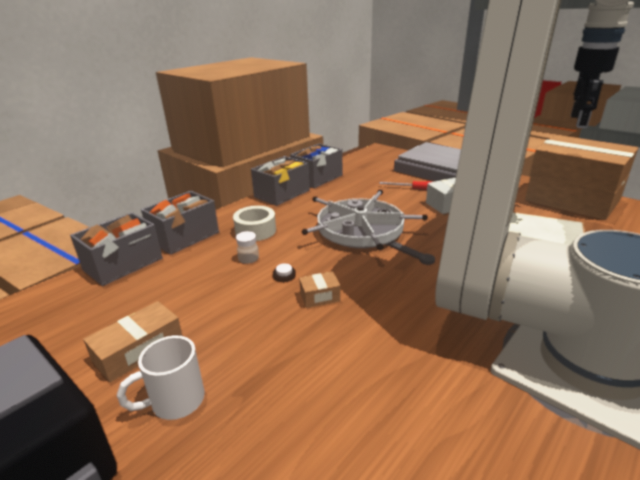

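```bash
cat > geo.py <<'E'
import json,cv2,numpy as np
from scipy.spatial.transform import Rotation as R
def cam(tag,name):
    c=json.load(open(f'pics/{tag}_{name}.json'));K=np.array(c['intrinsics'])
    if 'cam_to_world' in c: T=np.array(c['cam_to_world'])
    else:
        W=np.eye(4);q=c['q'];W[:3,:3]=R.from_quat([q[1],q[2],q[3],q[0]]).as_matrix();W[:3,3]=c['eef']
        T=W@np.array(c['hand_eye'])
    return K,np.array([c['k1'],0,0,0,0.]),T
def p2w(C,uv,z):
    K,D,T=C;n=cv2.undistortPoints(np.array(uv,float).reshape(-1,1,2),K,D).reshape(-1,2)
    r=np.c_[n,np.ones(len(n))]@T[:3,:3].T;o=T[:3,3]
    return o+r*((z-o[2])/r[:,2])[:,None]
def w2p(C,P):
    K,D,T=C;Ti=np.linalg.inv(T)
    return cv2.projectPoints(np.array(P,float).reshape(-1,1,3),cv2.Rodrigues(Ti[:3,:3])[0],Ti[:3,3],K,D)[0].reshape(-1,2)
E
python3 -c "
import cv2
im=cv2.imread('pics/a_top.png')
cv2.imwrite('pics/a_crop.png',cv2.resize(im[165:325,255:435],None,fx=4.4,fy=3.7,interpolation=cv2.INTER_CUBIC) if 0 else cv2.resize(im[170:325,300:440],None,fx=3.8,fy=3.8,interpolation=cv2.INTER_CUBIC))
cv2.imwrite('pics/a_crop2.png',cv2.resize(im[175:295,250:300],None,fx=5,fy=5,interpolation=cv2.INTER_CUBIC))
"
```

```text
(no output)
```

View pics/a_crop.png

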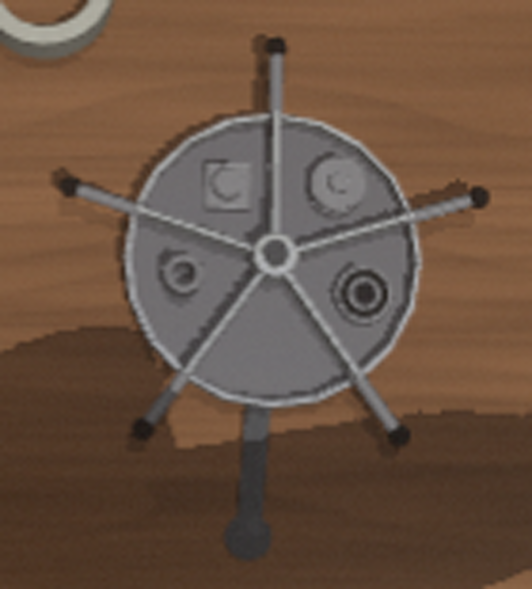

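View pics/a_crop2.png

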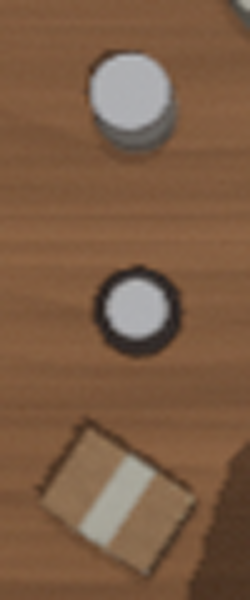

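```bash
python3 - <<'E'
from geo import *
C=cam('a','top')
f=lambda L:np.array(L)/3.8+[300,170]
balls=p2w(C,f([(276,45),(479,197),(400,436),(143,428),(67,185)]),44)
print(balls.round(1))
c0=balls[:,:2].mean(0)
from scipy.optimize import least_squares
# circle fit w. angles 72deg: c, phi
def res(p): 
    a=p[2]-np.arange(5)*np.deg2rad(72)
    return (balls[:,:2]-p[:2]-p[3]*np.c_[np.cos(a),np.sin(a)]).ravel()
s=least_squares(res,[*c0,0,156]);print(s.x,np.rad2deg(s.x[2]),s.fun.round(1))
hub=p2w(C,f([(276,255)]),54);print('hub',hub)
pad=p2w(C,f([(247,538)]),8);print('pad',pad, 'neck',p2w(C,f([(256,425)]),8))
c=s.x[:2];d=pad[0,:2]-c;print('tongue',np.hypot(*d),np.rad2deg(np.arctan2(d[1],d[0])))
b=p2w(C,f([(363,292)]),36);d=b[0,:2]-c;print('bearing',b,np.hypot(*d),np.rad2deg(np.arctan2(d[1],d[0])))
g=lambda L:np.array(L)/5+[250,175]
print('btn',p2w(C,g([(136,308)]),25),'housing width',p2w(C,g([(93,310),(182,310),(104,308),(169,308)]),10))
print('jar',p2w(C,g([(131,92)]),60),'carton',p2w(C,g([(118,497)]),40))
CS=cam('a','side')
for z in (0,15,20,25,30,35): print(z,p2w(CS,[(284.5,268.5)],z))
print(w2p(CS,[[*c,54],[*pad[0]]]))
E
python3 -c "
import cv2
im=cv2.imread('pics/a_side.png')
cv2.imwrite('pics/a_crop3.png',cv2.resize(im[225:315,220:350],None,fx=6,fy=6,interpolation=cv2.INTER_CUBIC))
"
```

```text
[[ 707.8 -133.6   44. ]
 [ 595.1 -280.5   44. ]
 [ 421.1 -219.8   44. ]
 [ 426.2  -35.9   44. ]
 [ 602.5   19.3   44. ]]
[ 5.50520142e+02 -1.30064167e+02 -2.22351096e-02  1.57157045e+02] -1.273977936435795 [ 0.1 -0.  -0.7  0.1 -0.3 -0.2  0.7 -1.   0.1  1. ]
hub [[ 550.12488765 -131.06011372   54.        ]]
pad [[ 349.38359741 -112.47365349    8.        ]] neck [[ 431.62791053 -119.45331797    8.        ]]
tongue 201.90427330837676 175.00188103817393
bearing [[ 526.1038005  -195.60713541   36.        ]] 69.94310842689802 -110.43157935465163
btn [[554.94319649 131.56564603  25.        ]] housing width [[556.07361295 156.83557544  10.        ]
 [556.2974542  106.81900754  10.        ]
 [557.23764357 150.66764019  10.        ]
 [557.40048549 114.13448441  10.        ]]
jar [[669.84977465 133.70936906  60.        ]] carton [[448.07949404 138.70975176  40.        ]]
0 [[577.91615672 110.70807077   0.        ]]
15 [[560.89965528 125.85237919  15.        ]]
20 [[555.22748814 130.900482    20.        ]]
25 [[549.55532099 135.9485848   25.        ]]
30 [[543.88315384 140.99668761  30.        ]]
35 [[538.2109867  146.04479042  35.        ]]
[[360.50985557 212.15461704]
 [427.7783092  258.26002166]]
```

View pics/a_crop3.png

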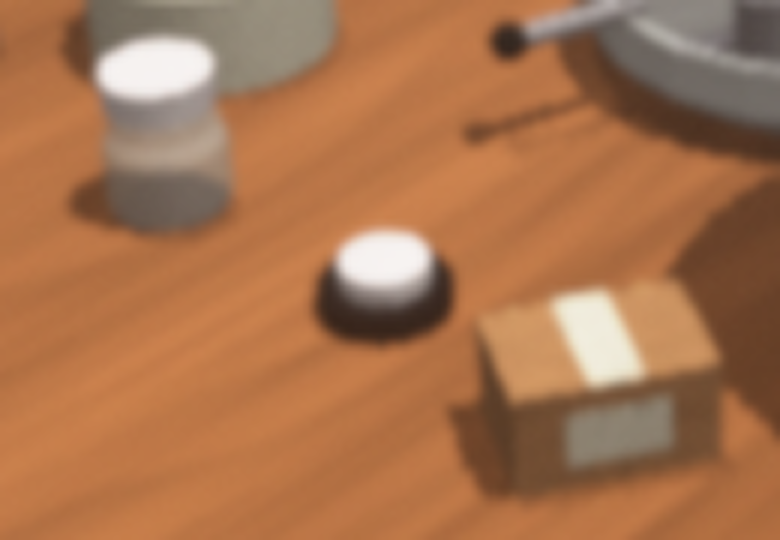

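The top picture shows the carousel hub at about pixel (372,237). The bearing (black seal ring) is on the right at (396,247), and the tongue pad is at (365,312). The measured radii match the given sizes: balls at 157 against 156, pad at 202 against 200. The bearing compartment needs about -75.7° (clockwise). I'll push the arm at 142.7° with the fingers shut.

drive_tool:
  plan:
    - [[-22,-26,0,0,0,0,0],[-22,-26,0,0,0,0,0],[-22,-26,0,0,0,0,0],[-22,-26,0,0,0,0,0],[-22,-26,0,0,0,0,0],[-22,-26,0,0,0,0,0],[-22,-26,0,0,0,0,0],[-22,-26,0,0,0,0,0]]
  squeeze: 20

```text
clock: 0.9
eef_pos: [336.1, -260.6, 227.5]
orientation: [-0.002, 0.829, -0.56, -0.003]
ft_force: [0.6, -0.1, 0.3]
gripper_width: 0.0
```

drive_tool:
  plan:
    - [[0,0,0,0,0,-0.145,0],[0,0,0,0,0,-0.145,0],[0,0,0,0,0,-0.145,0],[0,0,0,0,0,-0.145,0],[0,0,0,0,0,-0.145,0],[0,0,0,0,0,-0.145,0],[0,0,0,0,0,-0.145,0],[0,0,0,0,0,-0.145,0]]

```text
clock: 1.7
eef_pos: [336.9, -254.3, 226.2]
orientation: [-0.005, 1.0, 0.005, -0.003]
ft_force: [-0.8, -0.2, -0.6]
gripper_width: -0.1
```

drive_tool:
  plan:
    - [[0,0,0,0,0,-0.145,0],[0,0,0,0,0,-0.145,0],[0,0,0,0,0,-0.145,0],[0,0,0,0,0,-0.145,0],[0,0,0,0,0,-0.145,0],[0,0,0,0,0,-0.145,0],[0,0,0,0,0,-0.145,0],[0,0,0,0,0,-0.145,0]]

```text
clock: 2.5
eef_pos: [335.9, -253.0, 224.2]
orientation: [-0.008, 0.823, 0.569, 0.001]
ft_force: [0.4, 0.3, -0.6]
gripper_width: 0.1
```

```bash
python3 look.py b wrist; cat >>geo.py <<'E'
def tomove(s,target,yaw=None):
    q=s['orientation'];M=R.from_quat([q[1],q[2],q[3],q[0]])
    d=M.inv().apply(np.array(target)-s['eef_pos']);x=M.as_matrix()[:,0]
    y=np.arctan2(x[1],x[0]);
    out=[d.round(1).tolist(),'yaw',round(np.rad2deg(y),2)]
    if yaw is not None:
        g=R.from_euler('z',yaw,degrees=True)*R.from_euler('x',180,degrees=True)
        out+=['rotvec',(M.inv()*g).as_rotvec().round(4).tolist()]
    return out
E
python3 -c "
from geo import *;from station import manip
s=manip.sense();print(s['joint_positions']);print(tomove(s,[430,-76,150],66))"
```

```text
wrist {'intrinsics': [[376.546, 0.0, 321.815], [0.0, 376.546, 239.478], [0.0, 0.0, 1.0]], 'k1': -0.056, 'hand_eye': [[1.0, -0.0, -0.0, -0.235], [0.0, 0.965, 0.263, -65.73], [0.0, -0.263, 0.965, -142.787], [0.0, 0.0, 0.0, 1.0]], 'eef': [335.884, -253.043, 224.202], 'q': [-0.008, 0.823, 0.569, 0.001]}
2.55 [ 335.84592556 -253.03186604  224.17532151] [-8.21394626e-03  8.19890632e-01  5.72461010e-01  5.23673595e-04] [ 0.10225663 -0.46555109 -0.05411455] 0.06783533373875313
[-0.84790357  0.05029496 -0.25281749  1.28388807  0.00289889 -0.49618643]
[[197.9, 28.4, 75.9], 'yaw', np.float64(69.84), 'rotvec', [-0.0132, -0.0098, 0.0671]]
```

View pics/b_wrist.png

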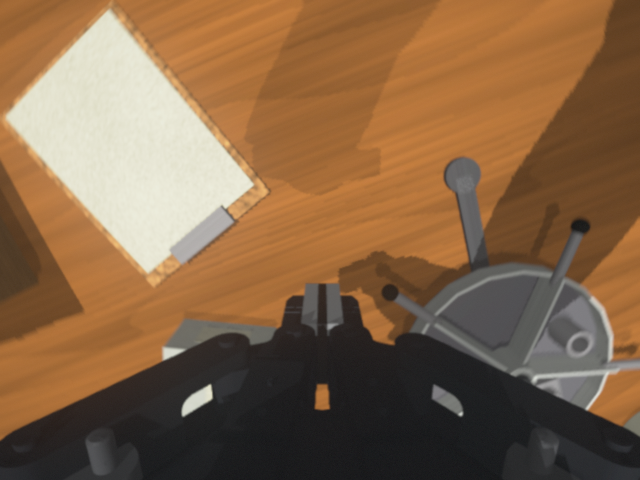

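```bash
python3 - <<'E'
from geo import *
C=cam('b','wrist')
pad=p2w(C,[(462.5,175)],8)[0];b=p2w(C,[(390,292.5),(580,226)],44);n=p2w(C,[(473.5,221),(479,245)],8)
print(pad,b,n)
c=np.array([550.5,-130.1])
for P in [pad,*b,*n]:
    d=P[:2]-c;print(np.hypot(*d).round(1),np.rad2deg(np.arctan2(d[1],d[0])).round(1))
print(p2w(C,[(521,376)],54))
E
```

```text
[ 352.24553465 -113.25356234    8.        ] [[ 425.06176569 -217.64197811   44.        ]
 [ 427.04079581  -34.23071932   44.        ]] [[ 399.65543288 -114.99148198    8.        ]
 [ 425.56295088 -116.06406088    8.        ]]
199.0 175.1
153.0 -145.1
156.3 142.2
151.6 174.3
125.7 173.6
[[ 551.88429534 -124.05061291   54.        ]]
```

drive_tool:
  plan:
    - [[33,5,0,-0.012,-0.01,0.067,0],[33,5,0,0,0,0,0],[33,5,0,0,0,0,0],[33,5,0,0,0,0,0],[33,5,0,0,0,0,0],[20,3,0,0,0,0,0],[0,0,0,0,0,0,0]]

```text
clock: 3.25
eef_pos: [438.8, -90.1, 222.9]
orientation: [-0.001, 0.846, 0.533, -0.001]
ft_force: [1.0, 0.4, 0.6]
gripper_width: 0.0
```

```bash
python3 look.py c wrist;python3 -c "
from geo import *;from station import manip
s=manip.sense();print(tomove(s,[430,-76,30],66))"
```

```text
wrist {'intrinsics': [[376.546, 0.0, 321.815], [0.0, 376.546, 239.478], [0.0, 0.0, 1.0]], 'k1': -0.056, 'hand_eye': [[1.0, -0.0, -0.0, -0.154], [0.0, 0.965, 0.263, -65.711], [0.0, -0.263, 0.965, -142.775], [0.0, 0.0, 0.0, 1.0]], 'eef': [438.801, -90.094, 222.912], 'q': [-0.001, 0.846, 0.533, -0.001]}
3.3 [438.28238409 -90.8438524  222.85996356] [-0.0011746   0.84634347  0.53263493 -0.0011735 ] [-0.74925754 -0.11614579  0.19185637] -0.14471524431521138
[[9.9, -13.3, 192.9], 'yaw', np.float64(64.37), 'rotvec', [-0.0032, 0.0007, -0.0285]]
```

View pics/c_wrist.png

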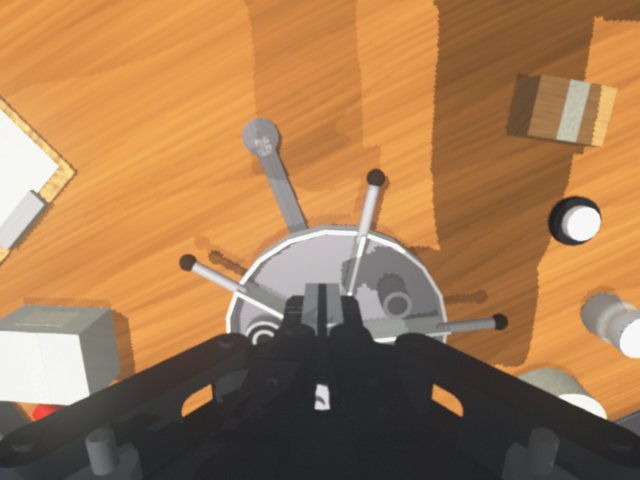

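```bash
python3 - <<'E'
from geo import *
C=cam('c','wrist')
c=np.array([550.5,-130.1])
for nm,uv,z in [('pad',(262,138),8),('neck',(287,200),8),('neck2',(295,222),8),('ballA',(376,178),44),('ballB',(188,262),44),('ballC',(501,322),44),('btn',(580,223),21)]:
    P=p2w(C,[uv],z)[0];d=P[:2]-c;print(nm,P.round(1),np.hypot(*d).round(1),np.rad2deg(np.arctan2(d[1],d[0])).round(1))
E
```

```text
pad [ 355.5 -111.7    8. ] 195.9 174.6
neck [ 417.  -117.1    8. ] 134.1 174.4
neck2 [ 439.6 -119.8    8. ] 111.4 174.7
ballA [429.2 -34.8  44. ] 154.3 141.8
ballB [ 424.6 -218.3   44. ] 153.7 -145.0
ballC [605.9  19.5  44. ] 159.5 69.7
btn [556.4 129.1  21. ] 259.2 88.7
```

drive_tool:
  plan:
    - [[5,-7,0,0,0,-0.028,0],[5,-6,30,0,0,0,0],[0,0,40,0,0,0,0],[0,0,40,0,0,0,0],[0,0,30,0,0,0,0],[0,0,0,0,0,0,0]]

```text
clock: 3.9
eef_pos: [426.7, -78.3, 80.1]
orientation: [0.0, 0.84, 0.543, -0.0]
ft_force: [-1.2, -0.3, 1.0]
gripper_width: 0.1
```

```bash
python3 -c "
from geo import *;from station import manip
s=manip.sense();print(tomove(s,[430,-76,30],66),s['ft_force'])"
```

```text
[[3.5, 2.1, 50.1], 'yaw', np.float64(65.73), 'rotvec', [0.0001, 0.0012, -0.0048]] [-1.20034826 -0.27994464  1.04204302]
```

drive_tool:
  plan:
    - [[3,2,25,0,0,0,0],[0,0,22,0,0,0,0],[0,0,3,0,0,0,0],[0,0,0,0,0,0,0]]

```text
clock: 4.3
eef_pos: [430.5, -79.0, 33.8]
orientation: [0.002, 0.841, 0.541, 0.001]
ft_force: [-0.1, -0.3, 0.5]
gripper_width: 0.3
```

```bash
python3 look.py d side wrist;python3 -c "
from geo import *;from station import manip
s=manip.sense();print(tomove(s,[430,-76,30],66),s['ft_force'])"
```

```text
side {'intrinsics': [[434.746, 0.0, 324.404], [0.0, 434.746, 235.89], [0.0, 0.0, 1.0]], 'k1': 0.034, 'cam_to_world': [[-0.753, -0.307, 0.582, -27.008], [-0.658, 0.383, -0.648, 649.078], [-0.024, -0.871, -0.491, 533.239], [0.0, 0.0, 0.0, 1.0]], 'eef': [430.469, -78.955, 33.832], 'q': [0.002, 0.841, 0.541, 0.001]}
wrist {'intrinsics': [[376.546, 0.0, 321.815], [0.0, 376.546, 239.478], [0.0, 0.0, 1.0]], 'k1': -0.056, 'hand_eye': [[1.0, -0.0, -0.0, -0.174], [0.0, 0.965, 0.263, -65.713], [0.0, -0.263, 0.965, -142.768], [0.0, 0.0, 0.0, 1.0]], 'eef': [430.669, -79.013, 34.119], 'q': [0.002, 0.841, 0.541, 0.001]}
4.4 [430.90888817 -78.99585552  34.21491084] [0.0025996  0.84088171 0.54121185 0.00096312] [ 0.08957863 -0.20132279  0.26690537] -0.1003532889894615
[[2.4, -2.1, 4.2], 'yaw', np.float64(65.53), 'rotvec', [0.0054, 0.0012, -0.0082]] [ 0.08957863 -0.20132279  0.26690537]
```

View pics/d_wrist.png

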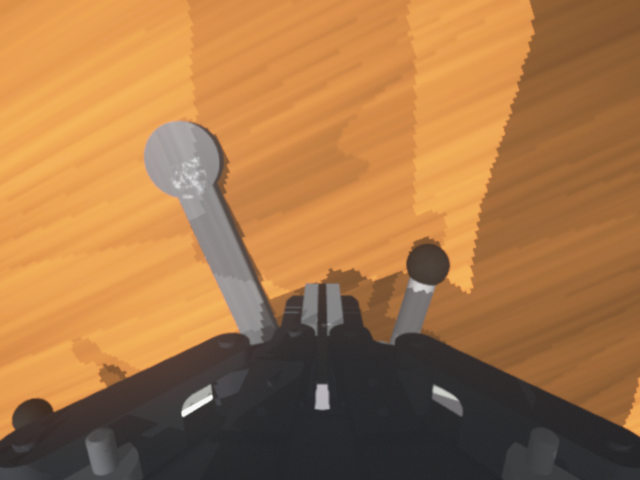

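View pics/d_side.png

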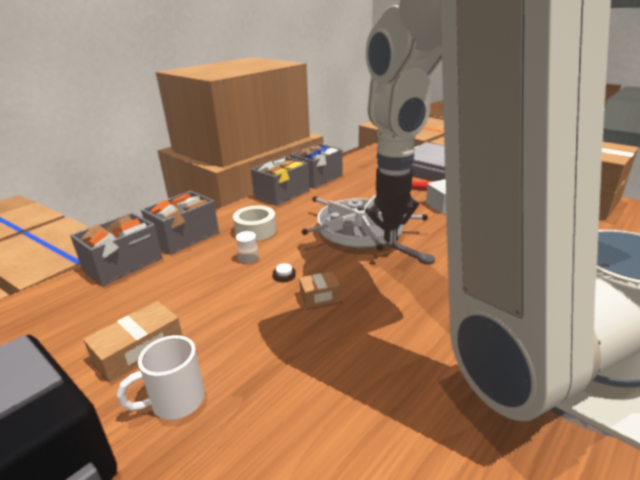

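drive_tool:
  plan:
    - [[5,0,0,0,0,0.02,0],[5,0,0,0,0,0.04,0],[5,0,0,0,0,0.04,0],[5,0,0,0,0,0.04,0],[5,0,0,0,0,0.04,0]]

```text
clock: 4.9
eef_pos: [445.6, -58.5, 41.1]
orientation: [0.006, 0.888, 0.46, 0.004]
ft_force: [-1.2, -1.2, 0.8]
gripper_width: 0.3
```

```bash
cat > st.py <<'E'
from geo import *;from station import manip
s=manip.sense();d=s['eef_pos'][:2]-[550.5,-130.1]
print(s['clock'],s['eef_pos'].round(1),'r',np.hypot(*d).round(1),'th',np.rad2deg(np.arctan2(d[1],d[0])).round(1),tomove(s,s['eef_pos'])[2],s['ft_force'].round(1))
q=s['orientation'];print(R.from_quat([q[1],q[2],q[3],q[0]]).as_matrix()[:,2].round(3))
E
python3 st.py
```

```text
4.9 [445.6 -58.5  41.1] r 127.0 th 145.7 54.77 [-1.2 -1.2  0.8]
[ 0.013 -0.007 -1.   ]
```

drive_tool:
  plan:
    - [[-3,-2,6,0.007,0.006,0,0],[0,-1,4,0,0,0,0],[0,0,1,0,0,0,0]]

```text
clock: 5.2
eef_pos: [442.6, -59.9, 32.1]
orientation: [0.003, 0.887, 0.461, 0.006]
ft_force: [-0.4, -1.0, 0.4]
gripper_width: -0.2
```

```bash
python3 st.py
```

```text
5.2 [442.6 -59.9  32.1] r 128.7 th 146.9 54.89 [-0.4 -1.   0.4]
[ 0.014  0.    -1.   ]
```

drive_tool:
  plan:
    - [[5,-0.2,1,0.004,0.005,0.02,0],[5,-0.2,1,0,0,0.03,0],[5,-0.2,1,0,0,0.04,0],[5,-0.2,1,0,0,0.04,0],[5,-0.2,1,0,0,0.04,0],[5,-0.2,1,0,0,0.04,0]]

```text
clock: 5.8
eef_pos: [460.7, -35.8, 26.2]
orientation: [-0.002, 0.933, 0.359, 0.007]
ft_force: [-2.1, -1.9, 1.1]
gripper_width: 0.2
```

```bash
python3 st.py; python3 look.py e wrist side| tail -1
```

```text
5.8 [460.7 -35.8  26.2] r 130.2 th 133.6 42.11 [-2.1 -1.9  1.1]
[ 0.012  0.008 -1.   ]
5.9 [460.99592493 -35.63269504  26.0964778 ] [-0.00162921  0.93288026  0.36011262  0.00711867] [ 0.25922065 -0.36268006 -0.54841329] 0.28127340536169204
```

View pics/e_wrist.png

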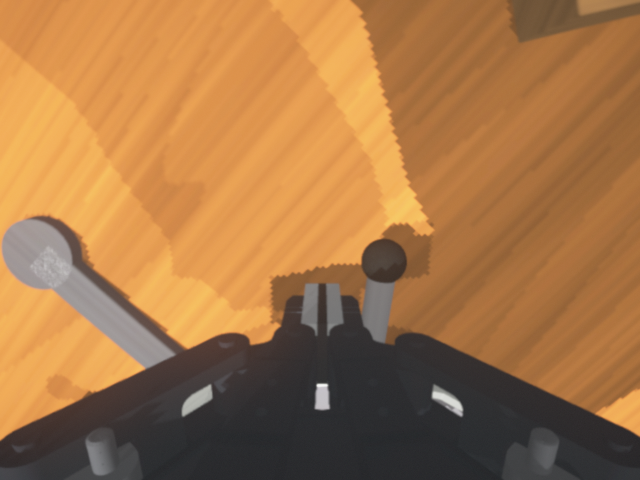

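```bash
cat > ang.py <<'E'
import sys
from geo import *
C=cam(sys.argv[1],sys.argv[2]);c=np.array([550.5,-130.1])
for a in sys.argv[3:]:
    u,v,z=map(float,a.split(','));P=p2w(C,[(u,v)],z)[0];d=P[:2]-c
    print(a,P.round(1),'r',np.hypot(*d).round(1),'ang',np.rad2deg(np.arctan2(d[1],d[0])).round(1))
E
python3 ang.py e wrist 384,261,44 36,254,8
```

```text
384,261,44 [460.9  -3.7  44. ] r 155.0 ang 125.3
36,254,8 [ 353.4 -112.2    8. ] r 197.9 ang 174.8
```

drive_tool:
  plan:
    - [[5,-0.1,-0.5,-0.004,0.006,0.04,0],[5,-0.1,-0.5,-0.004,0.006,0.04,0],[5,-0.1,0,0,0,0.04,0],[5,-0.1,0,0,0,0.04,0],[5,-0.1,0,0,0,0.04,0],[5,-0.1,0,0,0,0.04,0],[5,-0.1,0,0,0,0.04,0],[5,-0.1,0,0,0,0.04,0]]

```text
clock: 6.7
eef_pos: [491.0, -12.7, 26.7]
orientation: [-0.003, 0.979, 0.204, 0.011]
ft_force: [-1.9, -0.3, 1.3]
gripper_width: -0.2
```

```bash
python3 st.py
```

```text
6.7 [491.  -12.7  26.7] r 131.7 th 116.9 23.59 [-1.9 -0.3  1.3]
[ 0.02   0.011 -1.   ]
```

drive_tool:
  plan:
    - [[5,0,0,0,0.01,0.037,0],[5,0,0,0,0.01,0.037,0],[5,0,0,0,0,0.037,0],[5,0,0,0,0,0.037,0],[5,0,0,0,0,0.037,0],[5,0,0,0,0,0.037,0],[5,0,0,0,0,0.037,0],[5,0,0,0,0,0.037,0]]

```text
clock: 7.5
eef_pos: [526.0, 0.1, 26.6]
orientation: [-0.011, 0.998, 0.056, 0.016]
ft_force: [-2.3, 0.5, 1.6]
gripper_width: 0.1
```

```bash
python3 st.py
```

```text
7.5 [5.26e+02 1.00e-01 2.66e+01] r 132.5 th 100.7 6.41 [-2.3  0.5  1.6]
[ 0.03   0.024 -0.999]
```

drive_tool:
  plan:
    - [[5,0,0,-0.01,-0.017,0.037,0],[5,0,0,-0.01,-0.016,0.037,0],[5,0,0,0,0,0.037,0],[5,0,0,0,0,0.037,0],[5,0,0,0,0,0.037,0],[5,0,0,0,0,0.037,0],[5,0.1,0,0,0,0.037,0],[4,0.1,0,0,0,0.03,0]]

```text
clock: 8.3
eef_pos: [562.3, 1.0, 25.2]
orientation: [-0.003, 0.996, -0.09, -0.006]
ft_force: [-1.4, 1.1, 1.1]
gripper_width: -0.1
```

```bash
python3 st.py; python3 look.py f top wrist|tail -1;  python3 -c "
import cv2
im=cv2.imread('pics/f_top.png')
cv2.imwrite('pics/f_crop.png',cv2.resize(im[170:325,300:440],None,fx=3.8,fy=3.8,interpolation=cv2.INTER_CUBIC))"
```

```text
8.3 [562.3   1.   25.2] r 131.6 th 84.8 -10.29 [-1.4  1.1  1.1]
[-0.011  0.007 -1.   ]
8.4 [562.72847188   0.79505825  25.16447223] [-0.00281887  0.99597978 -0.08936703 -0.00546578] [ 0.27428874  0.66806915 -0.04502997] -0.3746960369216391
```

View pics/f_crop.png

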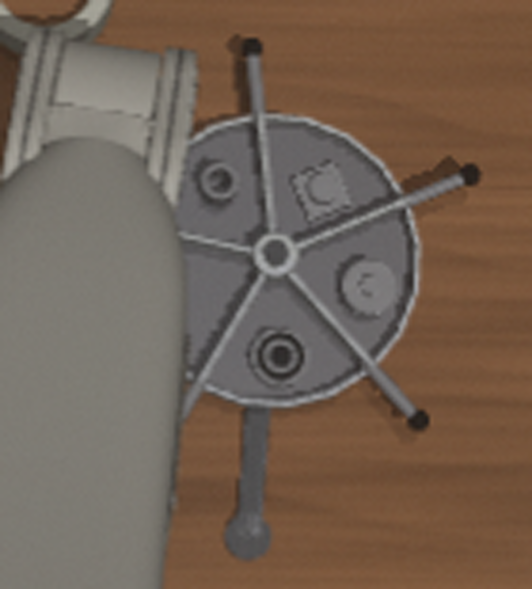

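View pics/f_wrist.png

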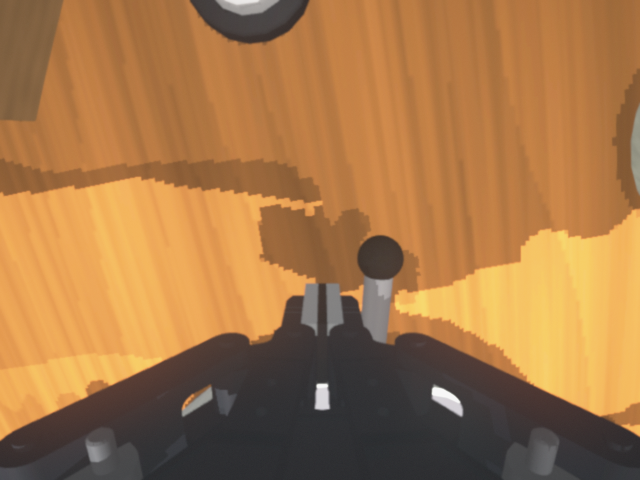

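```bash
python3 - <<'E'
from geo import *
C=cam('f','top');f=lambda L:np.array(L)/3.8+[300,170]
c=np.array([550.5,-130.1])
def a(uv,z):
    d=p2w(C,f([uv]),z)[0,:2]-c;return np.hypot(*d).round(1),np.rad2deg(np.arctan2(d[1],d[0])).round(2)
for uv,o in [((253,46),0),((470,174),-72),((418,420),-144)]:
    r,t=a(uv,44);print(r,t,'comp err vs tongue', round(t-o-  0,2))
print('pad',a((247,537),8),a((256,425),8),'bearing',a((281,354),36))
E
python3 ang.py f wrist 380,258,44
```

```text
157.0 4.92 comp err vs tongue 4.92
156.8 -66.87 comp err vs tongue 5.13
156.5 -138.92 comp err vs tongue 5.08
pad (np.float64(201.2), np.float64(174.97)) (np.float64(119.3), np.float64(174.88)) bearing (np.float64(70.0), np.float64(-175.46))
380,258,44 [588.4  22.2  44. ] r 157.0 ang 76.0
```

drive_tool:
  plan:
    - [[5,0,0,0,0.005,0.035,0],[5,0,0,0,0.005,0.035,0],[4,0.1,0,0,0,0.03,0],[3,0.1,0,0,0,0.02,0],[0,0,0,0,0,0,0]]

```text
clock: 8.9
eef_pos: [578.0, -2.5, 24.5]
orientation: [-0.003, 0.989, -0.148, -0.002]
ft_force: [0.2, -0.9, 0.6]
gripper_width: 0.2
```

```bash
python3 st.py; python3 look.py g top|tail -1;  python3 -c "
import cv2
im=cv2.imread('pics/g_top.png')
cv2.imwrite('pics/g_crop.png',cv2.resize(im[170:325,300:440],None,fx=3.8,fy=3.8,interpolation=cv2.INTER_CUBIC))"
```

```text
8.9 [578.   -2.5  24.5] r 130.5 th 77.9 -17.04 [ 0.2 -0.9  0.6]
[-0.003  0.007 -1.   ]
8.95 [577.86735663  -2.49581587  24.48156053] [-0.00310834  0.98899953 -0.14787032 -0.00215199] [-0.64074962  0.08306622  0.00428813] -0.038334029228144696
```

View pics/g_crop.png

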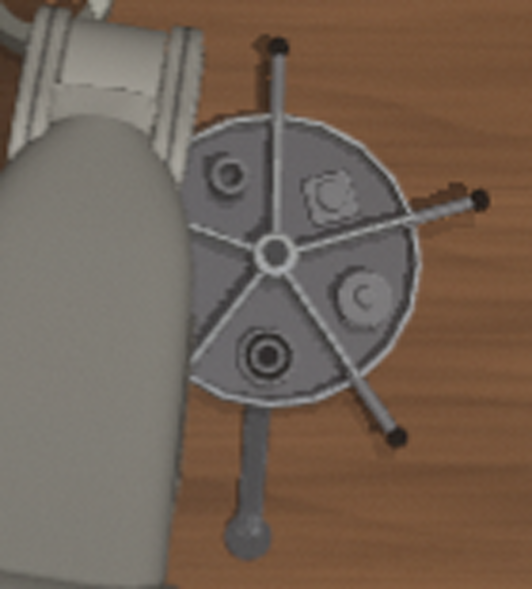

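```bash
cat > mt.py <<'E'
import sys
from geo import *
C=cam(sys.argv[1],'top');f=lambda L:np.array(L)/3.8+[300,170]
c=np.array([550.5,-130.1]);v=[]
for i,a in enumerate(sys.argv[2:]):
    uv=tuple(map(float,a.split(',')));d=p2w(C,f([uv]),44)[0,:2]-c
    v.append(np.rad2deg(np.arctan2(d[1],d[0]))+72*i);print(np.hypot(*d).round(1),v[-1].round(2))
print('mean',np.mean(v),'remaining',-(np.mean(v)-(174.93-180)))
E
python3 mt.py a 276,45 479,197 400,436; python3 mt.py g 279,46 480,200 396,437
```

```text
157.3 -1.26
156.8 -1.48
157.5 -1.28
mean -1.342059690523902 remaining -3.7279403094760912
156.6 -2.07
156.9 -2.33
156.4 -2.3
mean -2.233561847856586 remaining -2.836438152143407
```

drive_tool:
  plan:
    - [[3,0,0,0,0,0.02,0],[3,0,0,0,0,0.02,0],[0,0,0,0,0,0,0]]

```text
clock: 9.25
eef_pos: [583.6, -4.3, 24.4]
orientation: [-0.003, 0.986, -0.169, -0.003]
ft_force: [0.1, -0.0, 0.1]
gripper_width: -0.2
```

```bash
python3 st.py; python3 look.py h top|tail -1;  python3 -c "
import cv2
im=cv2.imread('pics/h_top.png')
cv2.imwrite('pics/h_crop.png',cv2.resize(im[170:325,300:440],None,fx=3.8,fy=3.8,interpolation=cv2.INTER_CUBIC))"
```

```text
9.25 [583.6  -4.3  24.4] r 130.1 th 75.3 -19.42 [ 0.1 -0.   0.1]
[-0.004  0.007 -1.   ]
9.3 [583.54786557  -4.28877679  24.40124855] [-0.00315964  0.98571093 -0.16839744 -0.00250603] [-0.50785873  0.32775777  0.2278522 ] 0.04625375477594023
```

View pics/h_crop.png

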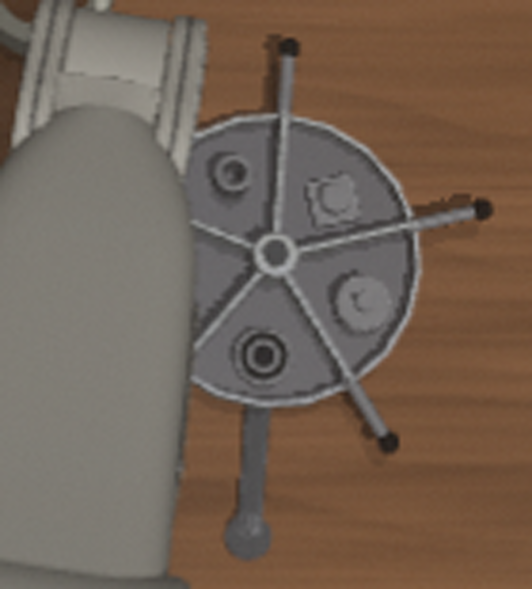

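```bash
python3 mt.py h 290,47 483,209 388,442
```

```text
156.4 -5.04
157.2 -4.86
156.4 -4.8
mean -4.899207775093788 remaining -0.17079222490620527
```

The tray stands within 0.2° of the tongue in the top view, with the three visible balls at (376,182), (427,225) and (402,286). I'll back off, lift and go to the button.

drive_tool:
  plan:
    - [[-5,-0.5,0,0,0,0,0],[-5,-0.5,0,0,0,0,0],[0,0,-20,0,0,0,0],[0,0,-35,0,0,0,0],[0,0,-35,0,0,0,0],[0,0,0,0,0,0,0]]

```text
clock: 9.9
eef_pos: [571.9, -0.1, 116.4]
orientation: [-0.003, 0.986, -0.168, -0.004]
ft_force: [0.1, 0.3, 0.2]
gripper_width: -0.2
```

```bash
python3 st.py; python3 -c "
from geo import *;from station import manip
s=manip.sense();print(tomove(s,[556,131,110]))"
```

```text
9.9 [ 5.719e+02 -1.000e-01  1.164e+02] r 131.8 th 80.6 -19.35 [0.1 0.3 0.2]
[-0.007  0.006 -1.   ]
[[-58.4, -118.4, 7.4], 'yaw', np.float64(-19.35)]
```

drive_tool:
  plan:
    - [[-12,-24,0,0,0,0,0],[-12,-24,0,0,0,0,0],[-12,-24,0,0,0,0,0],[-12,-24,0,0,0,0,0],[-10,-22,0,0,0,0,0],[0,0,0,0,0,0,0]]

```text
clock: 10.5
eef_pos: [553.8, 134.1, 116.2]
orientation: [-0.002, 0.986, -0.169, -0.003]
ft_force: [-0.1, -0.2, -0.8]
gripper_width: 0.1
```

```bash
python3 st.py; python3 look.py i wrist side|tail -1; python3 -c "
from geo import *;from station import manip
s=manip.sense();print(tomove(s,[556,131,35],-19))
print(w2p(cam('i','wrist'),[[555,131,21],[*s['eef_pos']]]))"
```

```text
10.5 [553.8 134.1 116.2] r 264.3 th 89.3 -19.47 [-0.1 -0.2 -0.8]
[-0.005  0.005 -1.   ]
10.6 [554.17157899 132.07755912 116.26852408] [-0.00175107  0.9854759  -0.16978189 -0.00287879] [-0.26830721 -0.39555909  0.26526788] 0.18707135581680184
[[2.6, 0.6, 81.3], 'yaw', np.float64(-19.55), 'rotvec', [-0.0025, 0.0063, -0.0096]]
[[324.92864085 245.52492508]
 [322.39074735 307.35139052]]
```

View pics/i_wrist.png

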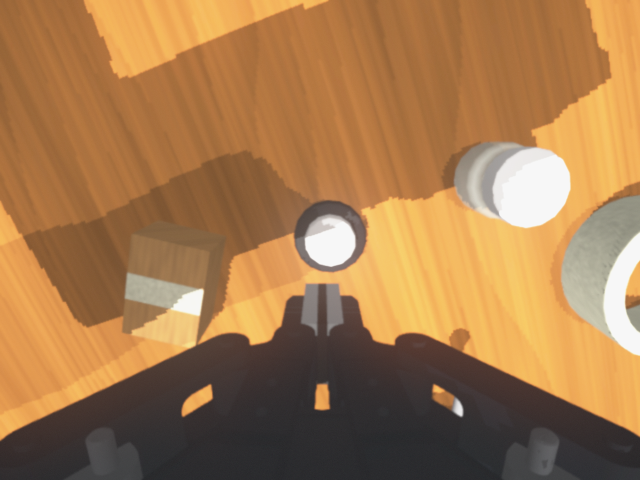

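View pics/i_side.png

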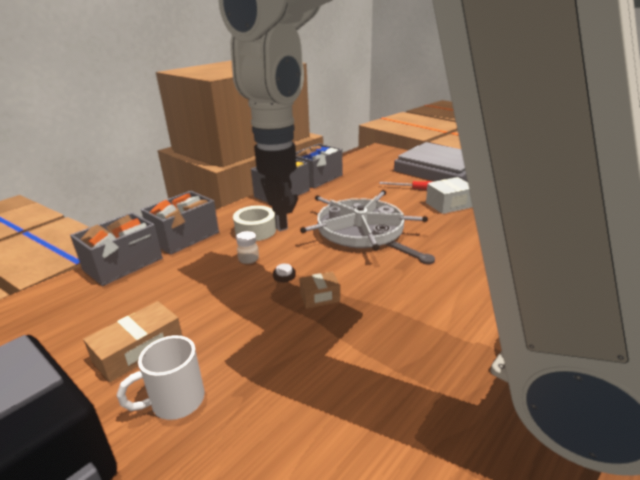

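```bash
python3 ang.py i wrist 329.5,241,21 | cut -c1-60; python3 -c "
from geo import *;from station import manip
s=manip.sense();P=p2w(cam('i','wrist'),[(329.5,241)],21)[0];print(tomove(s,[P[0],P[1],35]))"
```

```text
329.5,241,21 [558.9 132.9  21. ] r 263.2 ang 88.2
[[4.6, -2.2, 81.2], 'yaw', np.float64(-19.55)]
```

drive_tool:
  plan:
    - [[3,-1,20,0,0.004,0,0],[0,0,25,0,0,0,0],[0,0,20,0,0,0,0],[0,0,10,0,0,0,0],[0,0,0,0,0,0,0]]

```text
clock: 11.1
eef_pos: [558.0, 127.4, 38.9]
orientation: [-0.001, 0.985, -0.172, 0.0]
ft_force: [-0.3, -0.3, 0.5]
gripper_width: 0.1
```

```bash
python3 st.py; python3 look.py j wrist side|tail -1;python3 -c "
import cv2
im=cv2.imread('pics/j_side.png')
cv2.imwrite('pics/j_crop.png',cv2.resize(im[205:315,220:350],None,fx=5,fy=5,interpolation=cv2.INTER_CUBIC))"
```

```text
11.1 [558.  127.4  38.9] r 257.6 th 88.3 -19.78 [-0.3 -0.3  0.5]
[ 0.001  0.002 -1.   ]
11.2 [558.92086102 127.78476526  40.40257721] [-0.00121828  0.98515236 -0.17167286  0.00133363] [ 1.3993     -0.54667783  0.12199094] 0.0016312321644443898
```

View pics/j_crop.png

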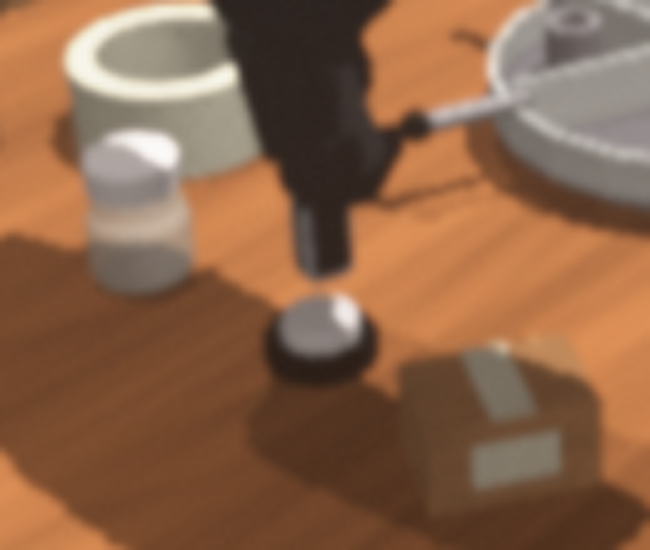

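View pics/j_wrist.png

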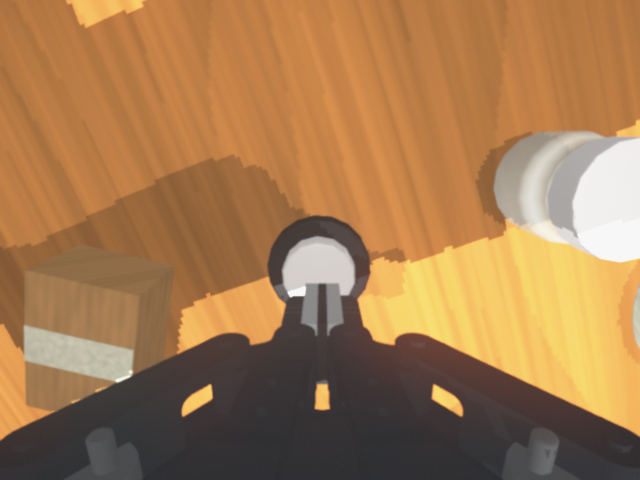

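```bash
python3 -c "
from geo import *;from station import manip
s=manip.sense();P=p2w(cam('j','wrist'),[(318,273)],21)[0];print(P,tomove(s,[P[0],P[1],25]),tomove(s,[556.5,131.5,25]))"
```

```text
[559.46521989 134.05045893  21.        ] [[-1.6, -6.0, 15.4], 'yaw', np.float64(-19.77)] [[-3.6, -2.6, 15.4], 'yaw', np.float64(-19.77)]
```

drive_tool:
  plan:
    - [[-2.5,-4,5,0,0,0,0],[0,0,4,0,0,0,0],[0,0,0,0,0,0,0]]

```text
clock: 11.5
eef_pos: [559.3, 132.6, 33.1]
orientation: [-0.002, 0.985, -0.172, 0.003]
ft_force: [1.0, 0.5, 1.1]
gripper_width: -0.1
```

```bash
python3 st.py
```

```text
11.5 [559.3 132.6  33.1] r 262.9 th 88.1 -19.79 [1.  0.5 1.1]
[ 0.007  0.002 -1.   ]
```

drive_tool:
  plan:
    - [[-1.5,0.5,4,0,-0.006,0,0],[0,0,4,0,0,0,0],[0,0,3,0,0,0,0],[0,0,0,0,0,0,0]]

```text
clock: 11.9
eef_pos: [558.1, 133.0, 21.8]
orientation: [-0.002, 0.985, -0.172, 0.001]
ft_force: [-0.6, -0.2, 1.3]
gripper_width: 0.3
```

```bash
python3 st.py
```

```text
11.9 [558.1 133.   21.8] r 263.2 th 88.3 -19.75 [-0.6 -0.2  1.3]
[ 0.002  0.005 -1.   ]
```

drive_tool:
  plan:
    - [[0,0,3,0,0,0,0],[0,0,2,0,0,0,0],[0,0,1,0,0,0,0]]

```text
clock: 12.2
eef_pos: [558.3, 133.0, 16.0]
orientation: [-0.002, 0.985, -0.172, 0.001]
ft_force: [-2.6, -0.0, 8.6]
gripper_width: 0.3
```

drive_tool:
  plan:
    - [[0,0,2,0,0,0,0],[0,0,1,0,0,0,0]]

```text
clock: 12.4
eef_pos: [558.4, 133.0, 15.9]
orientation: [-0.003, 0.985, -0.172, 0.002]
ft_force: [-5.5, -1.5, 13.0]
gripper_width: 0.1
```

Pressing further moved the tip only 0.1 mm while the force rose from 8.6 to 13 N, so the button is at its stop. Releasing.

drive_tool:
  plan:
    - [[0,0,0,0,0,0,0],[0,0,-10,0,0,0,0],[0,0,-25,0,0,0,0],[0,0,-40,0,0,0,0],[0,0,-40,0,0,0,0],[0,0,-30,0,0,0,0],[0,0,0,0,0,0,0]]

```text
clock: 13.1
eef_pos: [556.6, 132.2, 168.3]
orientation: [-0.002, 0.985, -0.172, 0.001]
ft_force: [0.5, -0.4, -0.4]
gripper_width: 0.0
```

```bash
python3 st.py; python3 look.py k top side wrist|tail -1;python3 -c "
import cv2
im=cv2.imread('pics/k_side.png')
cv2.imwrite('pics/k_crop.png',cv2.resize(im[170:315,220:440],None,fx=3.6,fy=3.6,interpolation=cv2.INTER_CUBIC))
im=cv2.imread('pics/k_top.png')
cv2.imwrite('pics/k_crop2.png',cv2.resize(im[170:325,300:440],None,fx=3.8,fy=3.8,interpolation=cv2.INTER_CUBIC))"
```

```text
13.1 [556.6 132.2 168.3] r 262.4 th 88.7 -19.76 [ 0.5 -0.4 -0.4]
[ 0.003  0.004 -1.   ]
13.25 [554.56977844 132.04129176 163.33719651] [-0.00150863  0.9851675  -0.17157484 -0.0021893 ] [0.40661643 0.54035384 0.2409562 ] -0.24102081355996266
```

View pics/k_crop2.png

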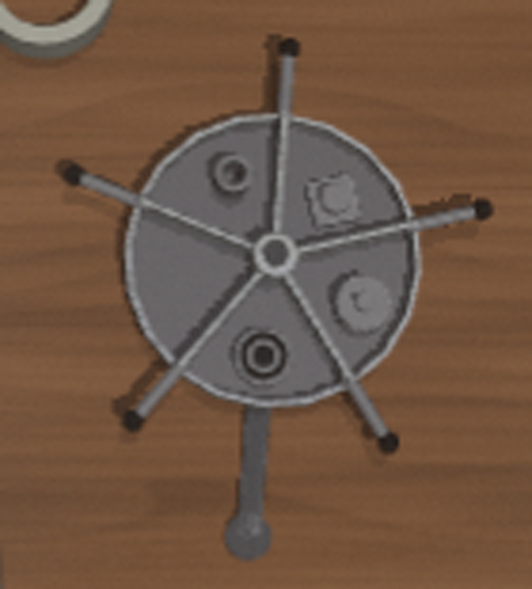

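View pics/k_crop.png

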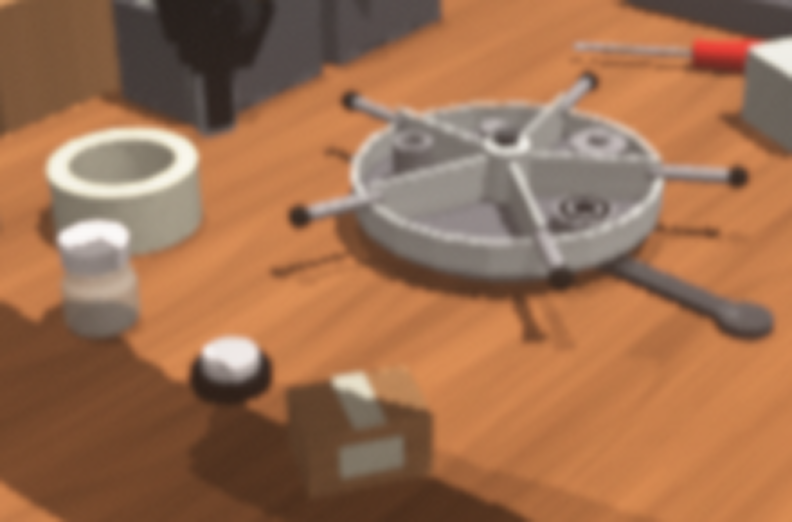

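```bash
python3 mt.py k 290,47 483,209 388,442 133,420 71,172; python3 -c "
from station import manip
print(manip.finish_job())"
```

```text
156.4 -5.04
157.2 -4.86
156.4 -4.8
156.0 355.47
159.0 355.21
mean 139.1970402905731 remaining -144.2670402905731
the job is handed in; nothing more can be done
None
```

The ball bearing's compartment stands in front of the tongue, the pick-confirm button has been pressed and released, and the job is handed in (about 13.3 s on the clock).

- **Turning the carousel:** I pushed one arm clockwise with the shut fingertip, about 76°, and the measured force was about 2 to 3 N. Then I backed off and lifted clear.
- **Alignment:** Just before I backed off, the three visible arm balls put the compartment within about 0.2° of the tongue. In the last picture those balls had not moved. The other two balls read about 0.4° either side of square, once wrapped by 360°. The mean and "remaining" lines the last script printed mean nothing, because it did not wrap those two angles.
- **Tongue direction:** The estimates ranged from 173.6° to 175.1° depending on the view. I used 174.93°, which the top view gave.
- **Button:** The press stopped at its end, with the tip about 6 mm down from where it first touched the cap. Pushing further moved the tip only 0.1 mm while the vertical force rose to 13 N. The last side picture shows the cap back up.
- **Everything else:** The parts sit in their compartments, and the jar, small carton and tape roll look unmoved. I compared these by eye, not by measurement. The arm was clear of everything at hand-in.

The camera views disagreed by about 3 to 4 mm on the button's position, so I pressed between the estimates. While pushing, the fingertip also drifted up about 7 mm, and I corrected it before continuing.

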